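# Unstack capped vacuum fittings from an instrument box

## Robot

A 6-joint arm with a two-finger parallel gripper is mounted at the origin on the work surface. World frame = base frame: x ahead of the robot, y to its left, z up, the work surface at z = 0. Lengths are in m, angles in rad, forces in N, time in s.
With the tool pointing down it reaches from about 0.25 to 0.775 m from the base axis. Payload 8.9 kg.
Tool frame: the origin (TCP) lies midway between the tips of the shut fingers; the grasp point (between the pads) lies 19 mm behind it; z points along the fingers, y is the line along which they close (so a half turn about z gives the same grasp; the last joint's range is limited). The gripper opens to 85 mm and grips with 20 to 120 N. Pads are 22 mm wide; open, the fingers measure 114 mm over their backs; the gripper's body (76 mm by 85 mm) begins 54 mm behind the grasp point. The pads swing forward as they close: fully open they stand 13 mm farther back than shut.
Start: joints at [1.172, 0.291, -0.153, 1.127, 0, 1.431], TCP at [0.135, 0.507, 0.196] pointing down, gripper open.
Joint ranges: [-2.52, 2.52], [-0.91, 1.74], [-1.3, 1.37], [-1.96, 2.02], [-1.52, 1.47], [-3.14, 3.14]. Speed limits (rad/s): [2.22, 2.22, 2.79, 3.14, 3.14, 3.14].

## Interface

Orientations are given as a unit quaternion [x, y, z, w].
In Python, from station import read_state, grab_frame, sign_off gives the robot as it stands.
- The arm moves only by the tool carry_out, never from a script. Its argument "plan" is text: rows parted by semicolons, each of 5 numbers parted by spaces: the gripper command: -1 is fully open, 1 is shut, values between are in proportion, then the shift along the tool's x, y, z as a fraction of full scale, then the turn about the tool's z as a fraction of full scale. In form: jaw x y z yaw; .... A call has 1 to 8 rows; each row shifts and turns the commanded pose from where the row before left it, along the tool's axes as they then stand; what a row does not reach is not made up. Full scale, the value 1, is 15 cm for a shift and 120 degrees for a turn. A row lasts 1/10 s, in which the tool goes at most 50 mm and 8.59 degrees, less where a joint would pass 70% of its speed; a pose out of reach is approached as far as the arm can. A call with a number of a shift or a turn outside -1 to 1 is refused whole. A call with a gripper value outside its range is refused whole. The fingers move at their own pace and stop on an object; "force" is the grip in N (left out, the last holds). Time passes only in rows, so rows that do not move let the fingers close. It gives the time, the measured TCP pose, the force, the opening and the grip force at its end, in the units of the state.
- read_state(): the state, without advancing time (a new reading comes with each control period).
- grab_frame(name): name is "side" or "top" or "wrist"; returns a dict with "frame" (384x512x3 uint8, red, green, blue), "mtx" (3x3 intrinsics, pixels), "R" (3x3) and "t" (3): a world point X has camera coordinates R X + t; the wrist camera has in their place "hand_eye" (4x4, takes a point from camera to tool coordinates, whose origin is the TCP and whose axes are the flange's). Camera axes: x right, y down, z forward; pixel columns grow to the right and rows downward; lengths in m; the calibration is good to about 2 mm. A picture is of the moment at which its call begins: read the wrist's pose just before it. There is no depth.
- sign_off(): hands the job in; it is judged then, once.
The state is a dict: "time_s": time; "joint_positions": joint angles; "qvel": joint speeds; "effort": joint torques, N m; "tool_pos": TCP position; "ee_rot": TCP orientation; "force": force on the tool from outside, world axes, zero at the start; "ft_torque": the same for the moment, N m; "opening": opening from 0.0 (shut) to 1.0 (fully open); "finger_force": force on a finger pad.
Only numpy, scipy, OpenCV 4.12 (cv2) and the standard library are available. Lean on these libraries where they do the work, as an engineer would, in place of code of your own. Each camera call takes 0.05 s, during which the arm holds its last target. There are 200 camera calls.

## Task

Take apart the stack on the desk, one piece at a time from the top: stand each capped vacuum fitting upright in the dish of its cap's colour, flat on the dish's floor, and only once the aluminium instrument box is bare lift it and set it on the grey mat, centred and squared up with it. Do not tip any fitting over, and leave the computer mouse where it is.

Things in the scene. Friction and masses are not known exactly. Their poses are not given: they have to be found in the camera images.
- fitting_yellow: Yellow fitting: small stainless spool piece with a yellow plastic dust cap on top; round, 30 mm diameter over foot flange and cap, 22 mm at the tube between, 30 mm tall (foot flange 7 mm, cap the top 14 mm), about 0.09 kg. At the start it stands on top of the blue or the green fitting. Origin: centre of its underside; z up its axis
- fitting_blue: Blue fitting: short stainless spool piece with a blue plastic dust cap on top; round, 54 mm diameter over foot flange and cap, 44 mm at the tube between, 36 mm tall (foot flange 7 mm, cap the top 16 mm), about 0.2 kg. At the start it stands on the instrument box, 42 mm from the box's centre along the box's length. Origin: centre of its underside; z up its axis
- fitting_green: Green fitting: short stainless spool piece with a green plastic dust cap on top; round, 54 mm diameter over foot flange and cap, 44 mm at the tube between, 36 mm tall (foot flange 7 mm, cap the top 16 mm), about 0.2 kg. At the start it stands on the instrument box, 42 mm from the box's centre along the box's length. Origin: centre of its underside; z up its axis
- instrument_box: Flat closed aluminium instrument box with black end plates, 160 mm long (x) by 60 mm wide (y) by 32 mm high (z), about 0.45 kg; two brass connectors stick out 12 mm past one short end. It lies on the desk under the stack. Origin: centre of its underside
- dish_blue: Blue plastic dish, fixed to the desk; round, 88 mm outside, 80 mm inside, rim 7 mm high, inner floor 3 mm above the desk. The place of the blue-capped fitting. Origin: centre of its underside, on the desk; z up
- dish_green: Green plastic dish, fixed to the desk; round, 88 mm outside, 80 mm inside, rim 7 mm high, inner floor 3 mm above the desk. The place of the green-capped fitting. Origin: centre of its underside, on the desk; z up
- dish_yellow: Small yellow plastic dish, fixed to the desk; round, 64 mm outside, 56 mm inside, rim 7 mm high, inner floor 3 mm above the desk. The place of the yellow-capped fitting. Origin: centre of its underside, on the desk; z up
- mat: Flat grey mat, fixed to the desk, 190 mm long (x) by 90 mm wide (y), 3 mm thick: the place of the instrument box, long side along long side, either way round. Origin: centre of its underside, on the desk
- mouse: Bystander: black computer mouse, 108 mm long (x), 60 mm wide, 32 mm high, loose. Origin: centre of its underside
Mind the look-alikes: they are no part of the job. There is more than one size of the fitting_yellow; the one meant has the size given above.

How it is judged:
At the end, for the whole second after the job is handed in: Each fitting stands upright (0.08 rad) on the floor of the dish of its colour, within 15 mm of its centre (anywhere flat inside the rim); the box lies flat on the mat within 15 mm of its centre and 0.17 rad of its direction, either way round; all at rest (horizontal distance between fitting_blue and dish_blue below 0.015 m and z of fitting_blue in the frame of dish_blue between 0 and 0.0055 m and angle between each of fitting_blue, fitting_green, fitting_yellow, instrument_box's own z axis and vertical below 0.08 rad and linear speed of each of fitting_blue, fitting_green, fitting_yellow, instrument_box below 0.02 m/s and horizontal distance between fitting_green and dish_green below 0.015 m and z of fitting_green in the frame of dish_green between 0 and 0.0055 m and horizontal distance between fitting_yellow and dish_yellow below 0.015 m and z of fitting_yellow in the frame of dish_yellow between 0 and 0.0055 m and horizontal distance between instrument_box and mat below 0.015 m and z of instrument_box in the frame of mat between 0 and 0.006 m and angle between the x axis of instrument_box and the x axis of mat, either way round below 0.17 rad); the robot touches nothing.
It fails at once if a fitting is tipped over (more than 0.6 rad) (angle between any of fitting_blue, fitting_green, fitting_yellow's own z axis and vertical above 0.6 rad).
It fails at once if the instrument box is lifted while a fitting still stands on it (height (world z) of instrument_box above 0.012 m and (contact force between instrument_box and fitting_blue above 0.2 N or contact force between instrument_box and fitting_green above 0.2 N or contact force between instrument_box and fitting_yellow above 0.2 N)).
It fails at once if the blue or green fitting is lifted with the yellow one still on it ((height (world z) of fitting_blue above 0.047 m and contact force between fitting_blue and fitting_yellow above 0.2 N) or (height (world z) of fitting_green above 0.047 m and contact force between fitting_green and fitting_yellow above 0.2 N)).
It fails at once if the mouse is shifted by more than 20 mm (distance of mouse from where it was at the start of the episode above 0.02 m).
It also fails if it takes over 128 s, if anything falls off the work surface, if the arm or the gripper's body presses on something with over 40 N, if the wrist force passes 120 N, or if a joint passes its speed limit or range.

## Working session

There is one attempt and no reset: what is moved stays moved. The work goes in short steps, Python scripts to look and compute and a tool call to move; the robot and the scene stay as the last step left them, time stands still between calls to the robot, and variables do not carry over. Pictures are saved under pics/ and viewed, at most 14 in all, crops included, and the job is handed in when it is done.

Besides the shell and the picture viewer there is one more tool, called as name(argument=value, ...), one argument or row to a line, values as JSON. carry_out: Moves the arm, as the interface text tells. Shift numbers are shares of 15 cm and turn numbers shares of 120 degrees, none past 1 either way. Its arguments: {"type":"object","properties":{"plan":{"type":"string"},"force":{"type":"number"}},"required":["plan"]}

```bash
mkdir -p pics; ls; python3 - <<'E'
from station import *
import cv2,pickle
s=read_state();print(s)
for n in("top","side"):
    f=grab_frame(n);pickle.dump(f,open(n+".pkl","wb"));cv2.imwrite(f"pics/{n}0.png",f["frame"][:,:,::-1]);print(n,f["mtx"],f["R"],f["t"])
E
```

```text
pics
{'time_s': 0.0, 'joint_positions': array([ 1.17170251e+00,  2.91288871e-01, -1.54112118e-01,  1.12670860e+00,
        1.16572884e-06,  1.43150578e+00]), 'qvel': array([ 0.00104786, -0.00047772, -0.00091328,  0.00036995, -0.00147043,
       -0.00118219]), 'effort': array([ 1.11566776e-03, -5.37138641e+01,  3.31372976e+01,  1.58052152e-02,
       -4.39750261e-05,  2.45979032e-05]), 'tool_pos': array([0.13466977, 0.50693595, 0.19563318]), 'ee_rot': array([ 1.29536579e-01,  9.91574427e-01, -6.32826812e-04, -1.75194368e-04]), 'force': array([-0.834452  , -0.28419106, -0.16755564]), 'ft_torque': array([0.02845354, 0.01860454, 0.04015493]), 'finger_force': 0.0, 'opening': 0.997185660116177}
top [[382.21520123   0.         256.31754136]
 [  0.         382.21520123 188.99245214]
 [  0.           0.           1.        ]] [[-0.02854656 -0.99941742 -0.01870588]
 [-0.99279071  0.03052671 -0.11590824]
 [ 0.11641175  0.01526225 -0.99308377]] [0.03422496 0.50549486 1.17883753]
side [[382.2443904    0.         259.23325706]
 [  0.         382.2443904  197.72948095]
 [  0.           0.           1.        ]] [[-0.91970035 -0.39230536  0.01574048]
 [-0.2819496   0.63202574 -0.72183647]
 [ 0.27323193 -0.66831128 -0.69188464]] [0.48235628 0.18572164 0.87732218]
```

View pics/top0.png

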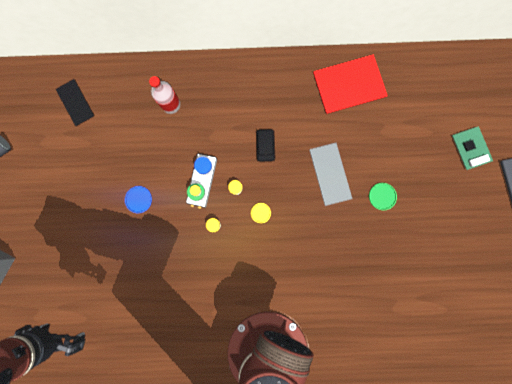

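View pics/side0.png

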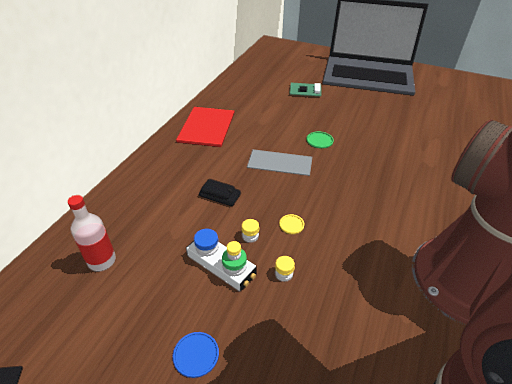

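Top view: blue fitting at (203,165), and green at (196,191) with a yellow one on top of it. The two possible mix-ups are the yellow fittings standing on the desk at (235,187) and (213,225). Dishes: blue (138,200), yellow (261,213), green (383,196). Mat (331,174), mouse (265,145). I want the yellow one on the green fitting at (196,191), so I'll check it in a crop and measure.

```bash
cat > h.py <<'E'
import numpy as np,cv2,pickle
from station import *
def plane(px,f,z,R=None,t=None):
    R=f["R"] if R is None else R; t=f["t"] if t is None else t
    d=R.T@np.linalg.inv(f["mtx"])@np.array([px[0],px[1],1.]); c=-R.T@t
    return (c+d*(z-c[2])/d[2])
def blobs(img,lo,hi,amin=30):
    m=cv2.inRange(cv2.cvtColor(img,cv2.COLOR_RGB2HSV),np.array(lo),np.array(hi))
    n,l,s,c=cv2.connectedComponentsWithStats(m)
    return [(c[i],s[i][4],s[i][:4],l==i) for i in range(1,n) if s[i][4]>=amin]
COL=dict(yellow=((22,120,90),(34,255,255)),blue=((105,120,70),(125,255,255)),green=((50,120,60),(80,255,255)))
E
python3 - <<'E'
from h import *
for n in("top","side"):
    f=pickle.load(open(n+".pkl","rb"))
    for k,(lo,hi) in COL.items():
        for c,a,bb,_ in blobs(f["frame"],lo,hi):
            print(n,k,c.round(1),a,bb,[plane(c,f,z)[:2].round(4) for z in (.006,.03,.068,.098)])
f=pickle.load(open("top.pkl","rb"));im=f["frame"]
for nm,lo,hi,box in(("mat",(0,0,90),(179,50,230),(300,130,360,215)),("box",(0,0,150),(179,50,255),(180,145,222,215)),("mouse",(0,0,0),(179,255,60),(250,120,282,168))):
    x0,y0,x1,y1=box
    b=max(blobs(np.ascontiguousarray(im[y0:y1,x0:x1]),lo,hi),key=lambda b:b[1])
    cn,_=cv2.findContours(b[3].astype(np.uint8),0,2)
    P=np.concatenate(cn)[:,0]+[x0,y0]
    w=np.array([plane(p,f,{"mat":.003,"box":.032,"mouse":.02}[nm])[:2] for p in P],np.float32)
    print(nm,cv2.minAreaRect(w), cv2.boxPoints(cv2.minAreaRect(w)).round(3).tolist())
a=cv2.resize(im[140:240,170:290][:,:,::-1],None,fx=5,fy=5,interpolation=2)
g=pickle.load(open("side.pkl","rb"))["frame"]
b=cv2.resize(g[210:300,170:310][:,:,::-1],None,fx=5,fy=5,interpolation=2)[:, :]
c=np.zeros((500+450,700,3),np.uint8);c[:500,:600]=a;c[500:]=b
cv2.imwrite("pics/crop0.png",cv2.resize(c,None,fx=.63,fy=.63))
E
```

```text
top yellow [234.5 186.6] 157 [228 180  14  15] [array([0.5192, 0.0897]), array([0.5161, 0.088 ]), array([0.5114, 0.0852]), array([0.5076, 0.083 ])]
top yellow [194.6 189.8] 90 [190 185  11  11] [array([0.5126, 0.2191]), array([0.5097, 0.2148]), array([0.5051, 0.208 ]), array([0.5015, 0.2027])]
top yellow [260.4 212.5] 330 [251 203  20  20] [array([0.4329, 0.0085]), array([0.4315, 0.0084]), array([0.4294, 0.0082]), array([0.4278, 0.008 ])]
top yellow [212.6 224.6] 165 [206 218  14  14] [array([0.3988, 0.1626]), array([0.3981, 0.1594]), array([0.3971, 0.1544]), array([0.3963, 0.1504])]
top blue [202.3 164.9] 233 [194 157  18  17] [array([0.5934, 0.1932]), array([0.5889, 0.1894]), array([0.5819, 0.1834]), array([0.5763, 0.1787])]
top blue [137.9 199.1] 570 [125 186  27  27] [array([0.4879, 0.4033]), array([0.4855, 0.3954]), array([0.4817, 0.3829]), array([0.4788, 0.373 ])]
top green [382.4 195.9] 588 [369 183  28  27] [array([ 0.4743, -0.3828]), array([ 0.4722, -0.3753]), array([ 0.4688, -0.3634]), array([ 0.4661, -0.354 ])]
top green [195.6 192.7] 96 [187 184  17  16] [array([0.5031, 0
[... 1432 characters left out ...]
 [0.4690000116825104, -0.28600001335144043], [0.656000018119812, -0.24400000274181366], [0.6359999775886536, -0.1550000011920929]]
box ((0.540647566318512, 0.19328457117080688), (0.06568457931280136, 0.1620912253856659), 75.94631958007812) [[0.45399999618530273, 0.1809999942779541], [0.6110000014305115, 0.1420000046491623], [0.6269999742507935, 0.20499999821186066], [0.4699999988079071, 0.24500000476837158]]
mouse ((0.651443362236023, -0.012726718559861183), (0.05800984799861908, 0.10237213224172592), 88.36942291259766) [[0.5989999771118164, -0.03999999910593033], [0.7020000219345093, -0.0430000014603138], [0.703000009059906, 0.014999999664723873], [0.6010000109672546, 0.017999999225139618]]
```

View pics/crop0.png

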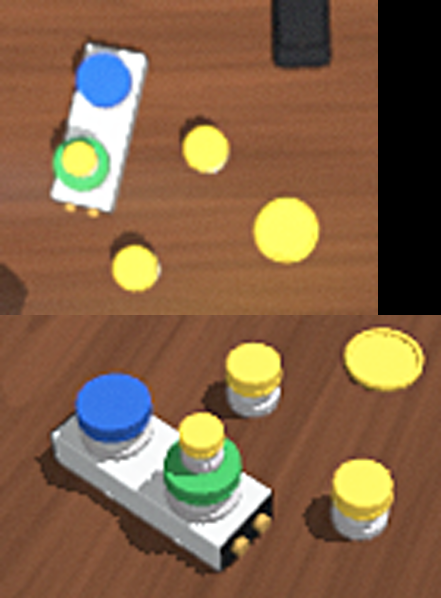

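The crop confirms it: the yellow fitting on the green one is clearly smaller than the two on the desk, so it is the 30 mm one. I'm moving above the stack.

carry_out(
  plan="-1 -0.287 -0.133 0 0; -1 -0.287 -0.133 0 0; -1 -0.287 -0.133 0 0; -1 -0.287 -0.133 0 0; -1 -0.287 -0.133 0 0; -1 -0.287 -0.133 0 0; -1 -0.287 -0.133 0 0; -1 -0.287 -0.133 0 0",
  force=40,
)

```text
time_s: 0.9
tool_pos: [0.4278, 0.2631, 0.1961]
ee_rot: [0.13, 0.992, -0.0, -0.0]
force: [1.8, 0.9, -0.5]
opening: 1.002
finger_force: 0.0
```

carry_out(
  plan="-1 -0.287 -0.133 0 0; -1 -0.287 -0.133 0 0; -1 0 0 0 0; -1 0 0 0 0; -1 0 0 0 0",
)

```text
time_s: 1.4
tool_pos: [0.4988, 0.2044, 0.1959]
ee_rot: [0.129, 0.992, -0.0, -0.001]
force: [-0.9, 0.4, -0.7]
opening: 0.996
finger_force: 0.0
```

```bash
cat >> h.py <<'E'
from scipy.spatial.transform import Rotation as Ro
def wrist(name=None):
    s=read_state(); f=grab_frame("wrist")
    T=np.eye(4);T[:3,:3]=Ro.from_quat(s["ee_rot"]).as_matrix();T[:3,3]=s["tool_pos"]
    W=np.linalg.inv(T@f["hand_eye"]); f["R"]=W[:3,:3];f["t"]=W[:3,3]
    if name: cv2.imwrite(f"pics/{name}.png",f["frame"][:,:,::-1])
    return s,f
def totool(s,d):
    return Ro.from_quat(s["ee_rot"]).inv().apply(d)/.15
E
python3 - <<'E'
from h import *
s,f=wrist("w1");print(s["tool_pos"],s["ee_rot"],f["hand_eye"].round(3))
for k,(lo,hi) in COL.items():
    for c,a,bb,_ in blobs(f["frame"],lo,hi,150):
        print(k,c.round(1),a,bb,[plane(c,f,z)[:2].round(4) for z in (.04,.068,.098)])
E
```

```text
[0.49879735 0.20437798 0.19592523] [ 1.29305820e-01  9.91604624e-01 -6.21708070e-05 -5.20175390e-04] [[ 0.    -0.955 -0.296  0.076]
 [ 1.    -0.     0.001  0.001]
 [-0.001 -0.296  0.955 -0.178]
 [ 0.     0.     0.     1.   ]]
yellow [185.3  77.4] 1704 [162  55  47  46] [array([0.3966, 0.1613]), array([0.3991, 0.1666]), array([0.4017, 0.1723])]
yellow [ 73.1 146.2] 2656 [ 44 118  60  58] [array([0.4301, 0.0306]), array([0.4297, 0.0469]), array([0.4293, 0.0643])]
yellow [256.5 181.5] 971 [240 164  34  36] [array([0.5134, 0.2005]), array([0.5061, 0.2025]), array([0.4982, 0.2047])]
yellow [156.4 205.6] 1340 [135 186  43  41] [array([0.5117, 0.0902]), array([0.5045, 0.1015]), array([0.4967, 0.1135])]
blue [433.7 101.4] 5512 [392  60  84  84] [array([0.4796, 0.388 ]), array([0.475 , 0.3742]), array([0.4702, 0.3595])]
blue [258.3 250.6] 2120 [233 225  52  52] [array([0.5912, 0.1819]), array([0.5773, 0.1855]), array([0.5624, 0.1893])]
green [262.  163.9] 1420 [232 143  56  56] [array([0.4967, 0.2107]), array([0.4908, 0.2119]), array([0.4844, 0.2131])]
```

View pics/w1.png

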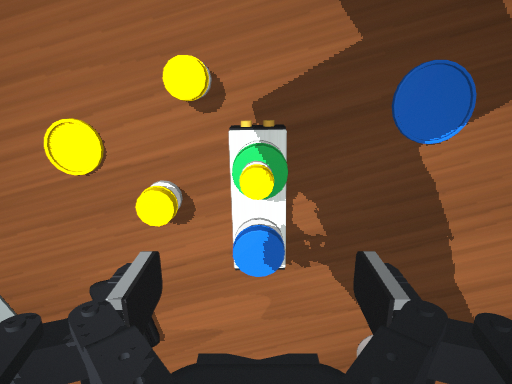

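The wrist view shows yellow at (256,181), centred over the green one at (262,170). By its measured position the tool is within 1 mm of it. I'm descending to grip.

carry_out(
  plan="-1 0 0 0.25 0; -1 0 0 0.25 0; -1 0 0 0.2 0; -1 0 0 0.1 0; -1 0 0 0 0; -1 0 0 0 0",
)

```text
time_s: 2.05
tool_pos: [0.4993, 0.2048, 0.0768]
ee_rot: [0.129, 0.992, 0.0, 0.0]
force: [0.7, 0.5, -0.3]
opening: 1.003
finger_force: 0.0
```

carry_out(
  plan="1 0 0 0 0; 1 0 0 0 0; 1 0 0 0 0; 1 0 0 0 0; 1 0 0 0 0; 1 0 0 0 0; 1 0 0 0 0; 1 0 0 0 0",
  force=40,
)

```text
time_s: 2.85
tool_pos: [0.4996, 0.2039, 0.0762]
ee_rot: [0.13, 0.992, -0.0, -0.0]
force: [-0.6, 0.0, 0.4]
opening: -0.001
finger_force: 0.0
```

```bash
python3 - <<'E'
from h import *
f=grab_frame("side");print(read_state()["opening"])
a=cv2.resize(f["frame"][190:310,150:310][:,:,::-1],None,fx=4,fy=4,interpolation=2)
cv2.imwrite("pics/s1.png",a)
E
```

```text
-8.779093453952874e-06
```

View pics/s1.png

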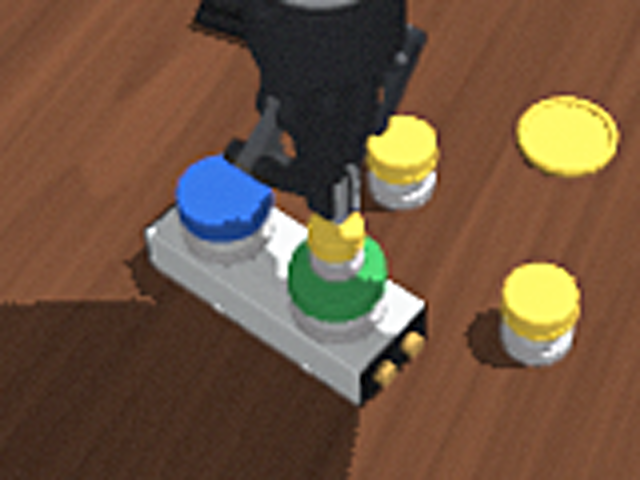

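```bash
python3 - <<'E'
from h import *
s=read_state();print(s["tool_pos"])
for n in("side","top"):
    f=grab_frame(n)
    for X in(s["tool_pos"],s["tool_pos"]+[0,0,.03],[.4985,.2045,.098],[.4985,.2045,.068]):
        p=f["mtx"]@(f["R"]@np.array(X)+f["t"]);p=p[:2]/p[2];print(n,np.round(X,3),p.round(1), ((p-[150,190])*4).round())
    for k in COL:
        for c,a,bb,_ in blobs(f["frame"],*COL[k]):print(k,c.round(1),bb)
    if n=="top":cv2.imwrite("pics/t1.png",cv2.resize(f["frame"][140:240,150:290][:,:,::-1],None,fx=5,fy=5,interpolation=2))
E
```

```text
[0.49964566 0.20395304 0.07616192]
side [0.5   0.204 0.076] [233.3 252.8] [333. 251.]
side [0.5   0.204 0.106] [232.8 243.9] [331. 216.]
side [0.498 0.204 0.098] [233.3 246.7] [333. 227.]
side [0.498 0.204 0.068] [233.8 255.5] [335. 262.]
yellow [291.3 223.7] [279 214  25  20]
yellow [250.3 227.3] [242 219  17  17]
yellow [233.5 248.9] [227 243  14  13]
yellow [284.6 265. ] [275 256  20  19]
blue [204.9 239.7] [194 229  24  21]
blue [195.4 354.5] [173 332  46  46]
green [319.6 139.5] [307 132  26  16]
green [233.9 261.2] [222 250  25  20]
top [0.5   0.204 0.076] [195.5 191.2] [182.   5.]
top [0.5   0.204 0.106] [193.7 190.1] [175.   1.]
top [0.498 0.204 0.098] [194.  190.8] [176.   3.]
top [0.498 0.204 0.068] [195.8 191.9] [183.   8.]
yellow [234.5 186.6] [228 180  14  15]
yellow [260.4 212.6] [251 203  20  20]
yellow [212.6 224.5] [206 218  14  14]
blue [202.3 165. ] [194 157  18  17]
green [382.3 196. ] [369 183  28  27]
```

View pics/t1.png

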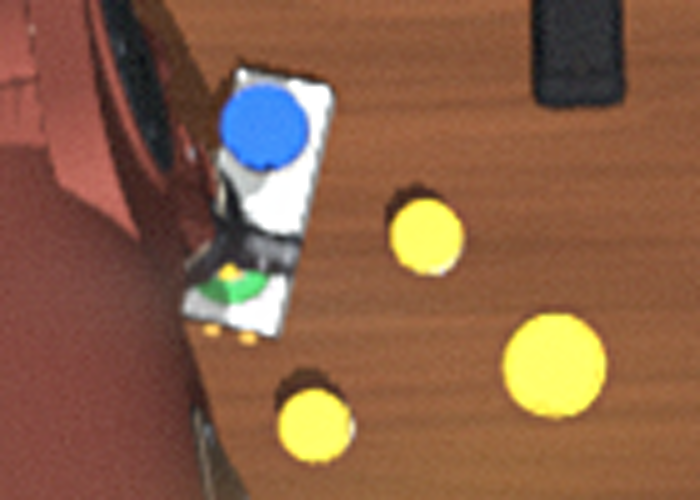

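```bash
python3 - <<'E'
from h import *
s,f=wrist("w2")
for X in([.4985,.2045,.098],[.4985,.2045,.068],s["tool_pos"],s["tool_pos"]+[0,0,.02]):
    p=f["mtx"]@(f["R"]@np.array(X)+f["t"]);print(np.round(X,3),(p[:2]/p[2]).round(1))
E
```

```text
[0.498 0.204 0.098] [256.1 241.5]
[0.498 0.204 0.068] [256.3 219.7]
[0.5   0.204 0.076] [255.9 227. ]
[0.5   0.204 0.096] [255.8 242.1]
```

View pics/w2.png

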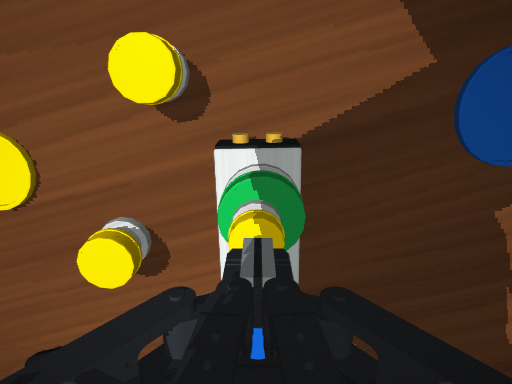

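carry_out(
  plan="1 0 0 -0.2 0; 1 0 0 0 0; 1 0 0 0 0",
)

```text
time_s: 3.35
tool_pos: [0.5002, 0.2041, 0.1066]
ee_rot: [0.13, 0.992, 0.0, 0.001]
force: [-0.4, -0.4, 0.0]
opening: -0.003
finger_force: 0.0
```

```bash
python3 - <<'E'
from h import *
s,f=wrist();g=grab_frame("side")
pr=lambda f,X:(lambda p:p[:2]/p[2])(f["mtx"]@(f["R"]@np.array(X)+f["t"]))
t=s["tool_pos"];print(t)
a=cv2.resize(f["frame"][150:310,150:360][:,:,::-1],None,fx=3,fy=3,interpolation=2)
b=cv2.resize(g["frame"][200:280,180:280][:,:,::-1],None,fx=6,fy=6,interpolation=2)
for dz in(0,.01,.02):
    p=pr(f,t+[0,0,dz]);q=pr(g,t+[0,0,dz]);print(dz,p.round(1),q.round(1))
    cv2.circle(a,tuple(int(v) for v in (p-[150,150])*3),2,(255,0,255),-1);cv2.circle(b,tuple(int(v) for v in(q-[180,200])*6),2,(255,0,255),-1)
c=np.zeros((960,630,3),np.uint8);c[:480]=a;c[480:,:600]=b
cv2.imwrite("pics/c3.png",cv2.resize(c,None,fx=.62,fy=.62,interpolation=3))
E
```

```text
[0.50016876 0.20412953 0.10658746]
0 [255.9 227. ] [232.6 243.7]
0.01 [255.8 234.2] [232.4 240.7]
0.02 [255.8 242.2] [232.3 237.6]
```

View pics/c3.png

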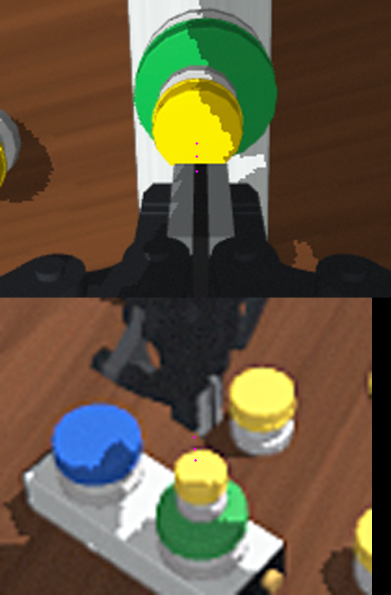

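Wrist and side views both put the shut fingertips about 25 mm above the reported TCP, at (257,238) against a predicted (256,227). The fingers therefore closed above the cap, and nothing moved. I'll measure the offset with a gentle touch on bare desk.

carry_out(
  plan="1 0 0 -0.2 0; 1 0 0.2 0 0; 1 0 0.2 0 0; 1 0 0.2 0 0; 1 0 0 0.3 0; 1 0 0 0.3 0; 1 0 0 0.15 0; 1 0 0 0 0",
)

```text
time_s: 4.25
tool_pos: [0.5192, 0.2896, 0.0195]
ee_rot: [0.129, 0.992, -0.002, -0.003]
force: [-0.0, -0.7, 0.6]
opening: 0.002
finger_force: 0.0
```

carry_out(
  plan="1 0 0 0.03 0; 1 0 0 0.03 0; 1 0 0 0.03 0; 1 0 0 0 0",
)

```text
time_s: 4.65
tool_pos: [0.523, 0.291, 0.0105]
ee_rot: [0.13, 0.992, 0.0, 0.0]
force: [0.4, 0.1, 0.4]
opening: -0.001
finger_force: 0.0
```

carry_out(
  plan="1 0 0 0.03 0; 1 0 0 0.03 0; 1 0 0 0.03 0; 1 0 0 0 0",
)

```text
time_s: 5.05
tool_pos: [0.5222, 0.2907, -0.0041]
ee_rot: [0.13, 0.992, -0.0, -0.001]
force: [-0.4, 0.2, 0.1]
opening: -0.002
finger_force: 0.0
```

carry_out(
  plan="1 0 0 0.02 0; 1 0 0 0.02 0; 1 0 0 0 0; 1 0 0 0 0",
)

```text
time_s: 5.45
tool_pos: [0.5228, 0.2909, -0.0094]
ee_rot: [0.13, 0.992, -0.0, -0.0]
force: [-0.7, -1.1, 0.5]
opening: -0.003
finger_force: 0.0
```

Below z = 0 with no contact, so the offset is real. I'm continuing.

carry_out(
  plan="1 0 0 0.02 0; 1 0 0 0.02 0; 1 0 0 0 0; 1 0 0 0 0",
)

```text
time_s: 5.85
tool_pos: [0.5227, 0.2909, -0.0154]
ee_rot: [0.13, 0.992, -0.0, -0.0]
force: [-0.9, -0.7, 0.3]
opening: -0.002
finger_force: 0.0
```

carry_out(
  plan="1 0 0 0.015 0; 1 0 0 0 0; 1 0 0 0 0",
)

```text
time_s: 6.15
tool_pos: [0.5228, 0.291, -0.0176]
ee_rot: [0.13, 0.992, -0.0, -0.0]
force: [-0.1, 1.0, -0.1]
opening: -0.001
finger_force: 0.0
```

carry_out(
  plan="1 0 0 0.015 0; 1 0 0 0 0; 1 0 0 0 0",
)

```text
time_s: 6.45
tool_pos: [0.5227, 0.2909, -0.0199]
ee_rot: [0.13, 0.992, -0.0, -0.0]
force: [0.2, -0.1, -0.1]
opening: -0.004
finger_force: 0.0
```

carry_out(
  plan="1 0 0 0.015 0; 1 0 0 0 0; 1 0 0 0 0",
)

```text
time_s: 6.75
tool_pos: [0.5227, 0.2909, -0.0221]
ee_rot: [0.13, 0.992, -0.0, -0.0]
force: [0.7, -0.6, 0.5]
opening: 0.001
finger_force: 0.0
```

carry_out(
  plan="1 0 0 0.01 0; 1 0 0 0 0; 1 0 0 0 0",
)

```text
time_s: 7.05
tool_pos: [0.5227, 0.2909, -0.0236]
ee_rot: [0.13, 0.992, -0.0, -0.0]
force: [-0.1, -0.3, 0.6]
opening: 0.003
finger_force: 0.0
```

carry_out(
  plan="1 0 0 0.01 0; 1 0 0 0 0; 1 0 0 0 0",
)

```text
time_s: 7.35
tool_pos: [0.5227, 0.2909, -0.0251]
ee_rot: [0.13, 0.992, -0.0, -0.0]
force: [-0.7, -0.6, -0.3]
opening: 0.001
finger_force: 0.0
```

carry_out(
  plan="1 0 0 0.01 0; 1 0 0 0 0; 1 0 0 0 0",
)

```text
time_s: 7.65
tool_pos: [0.5228, 0.2909, -0.0266]
ee_rot: [0.13, 0.992, -0.0, -0.0]
force: [0.2, 0.3, -0.5]
opening: -0.003
finger_force: 0.0
```

carry_out(
  plan="1 0 0 0.01 0; 1 0 0 0 0; 1 0 0 0 0",
)

```text
time_s: 7.95
tool_pos: [0.5227, 0.2909, -0.0281]
ee_rot: [0.13, 0.992, -0.0, -0.0]
force: [-0.2, 0.0, -0.3]
opening: -0.0
finger_force: 0.0
```

carry_out(
  plan="1 0 0 0.01 0; 1 0 0 0 0; 1 0 0 0 0",
)

```text
time_s: 8.25
tool_pos: [0.5228, 0.291, -0.0296]
ee_rot: [0.13, 0.992, -0.0, -0.0]
force: [0.4, 0.1, -0.1]
opening: 0.001
finger_force: 0.0
```

```bash
python3 - <<'E'
from h import *
s,f=wrist();g=grab_frame("side");print(s["tool_pos"],s["force"])
a=cv2.resize(f["frame"][180:340,150:360][:,:,::-1],None,fx=3,fy=3,interpolation=2)
b=cv2.resize(g["frame"][210:310,140:240][:,:,::-1],None,fx=5,fy=5,interpolation=2)
c=np.zeros((980,630,3),np.uint8);c[:480]=a;c[480:,:500]=b
cv2.imwrite("pics/c4.png",cv2.resize(c,None,fx=.61,fy=.61,interpolation=3))
E
```

```text
[ 0.52275168  0.29095839 -0.02958755] [ 0.42879025  0.14488531 -0.13267914]
```

View pics/c4.png

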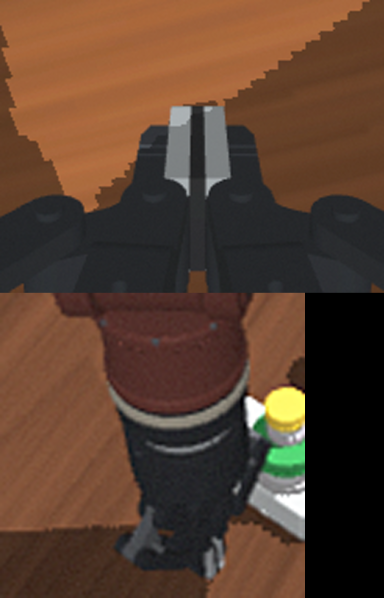

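carry_out(
  plan="1 0 0 0.01 0; 1 0 0 0 0; 1 0 0 0 0",
)

```text
time_s: 8.65
tool_pos: [0.5227, 0.2909, -0.0311]
ee_rot: [0.13, 0.992, -0.0, -0.0]
force: [1.2, -0.1, 0.1]
opening: -0.003
finger_force: 0.0
```

carry_out(
  plan="1 0 0 0.01 0; 1 0 0 0 0; 1 0 0 0 0",
)

```text
time_s: 8.95
tool_pos: [0.5227, 0.291, -0.0326]
ee_rot: [0.13, 0.992, -0.0, -0.0]
force: [-0.5, -0.2, 0.1]
opening: 0.0
finger_force: 0.0
```

carry_out(
  plan="1 0 0 0.01 0; 1 0 0 0 0; 1 0 0 0 0",
)

```text
time_s: 9.25
tool_pos: [0.5227, 0.2909, -0.0341]
ee_rot: [0.13, 0.992, -0.0, -0.0]
force: [0.8, -0.4, -0.7]
opening: 0.0
finger_force: 0.0
```

carry_out(
  plan="1 0 0 0.01 0; 1 0 0 0 0; 1 0 0 0 0",
)

```text
time_s: 9.55
tool_pos: [0.523, 0.291, -0.035]
ee_rot: [0.13, 0.992, 0.0, 0.0]
force: [-1.9, -1.2, 6.4]
opening: 0.0
finger_force: 3.2
```

carry_out(
  plan="1 0 0 0.01 0; 1 0 0 0 0; 1 0 0 0 0",
)

```text
time_s: 9.85
tool_pos: [0.5231, 0.2911, -0.0351]
ee_rot: [0.129, 0.992, 0.0, 0.001]
force: [-6.4, -2.5, 22.6]
opening: 0.001
finger_force: 11.6
```

carry_out(
  plan="1 0 0 0.01 0; 1 0 0 0 0; 1 0 0 0 0",
)

```text
time_s: 10.15
tool_pos: [0.5231, 0.2911, -0.0352]
ee_rot: [0.129, 0.992, 0.0, 0.001]
force: [-11.9, -5.0, 40.9]
opening: -0.001
finger_force: 20.0
```

Contact at reported z = −0.035, so the real fingertips sit 35 mm above the reported TCP. I'll add that to every height. Back to the yellow fitting.

carry_out(
  plan="1 0 0 -0.25 0; 1 0 0 -0.25 0; -1 0 0 -0.25 0; -1 0 0 -0.25 0; -1 0 -0.2 0 0; -1 0 -0.2 0 0; -1 0 -0.2 0 0; -1 0 0 0 0",
)

```text
time_s: 10.95
tool_pos: [0.4985, 0.2013, 0.1115]
ee_rot: [0.131, 0.991, -0.001, -0.0]
force: [-0.2, 0.2, 0.7]
opening: 0.993
finger_force: 0.0
```

carry_out(
  plan="-1 0 0 0 0; -1 0 0 0.15 0; -1 0 0 0.15 0; -1 0 0 0.1 0; -1 0 0 0.07 0; -1 0 0 0 0; -1 0 0 0 0",
)

```text
time_s: 11.65
tool_pos: [0.5, 0.2045, 0.0413]
ee_rot: [0.129, 0.992, 0.0, 0.0]
force: [-0.3, 0.2, 0.8]
opening: 1.002
finger_force: 0.0
```

carry_out(
  plan="1 0 0 0 0; 1 0 0 0 0; 1 0 0 0 0; 1 0 0 0 0; 1 0 0 0 0; 1 0 0 0 0; 1 0 0 0 0; 1 0 0 0 0",
  force=40,
)

```text
time_s: 12.45
tool_pos: [0.4999, 0.204, 0.0415]
ee_rot: [0.13, 0.992, 0.0, 0.0]
force: [-1.4, -0.2, 5.7]
opening: 0.334
finger_force: 39.1
```

Yellow is gripped (28 mm opening). Lifting it and carrying it to the yellow dish at (0.431, 0.010).

carry_out(
  plan="1 0 0 -0.1 0; 1 0 0 -0.2 0; 1 0 0 -0.2 0; 1 0 0 -0.15 0; 1 0 0 0 0; 1 0.01 -0.1 0 0; 1 0.02 -0.22 0 0; 1 0.02 -0.25 0 0",
)

```text
time_s: 13.25
tool_pos: [0.4687, 0.1222, 0.1369]
ee_rot: [0.129, 0.992, -0.0, -0.001]
force: [0.7, -0.4, 0.1]
opening: 0.333
finger_force: 39.7
```

carry_out(
  plan="1 0.02 -0.25 0 0; 1 0.02 -0.25 0 0; 1 0.01 -0.2 0 0; 1 0.01 -0.1 0 0; 1 0 0 0 0; 1 0 0 0 0; 1 0 0 0 0",
)

```text
time_s: 13.95
tool_pos: [0.4307, 0.0101, 0.138]
ee_rot: [0.129, 0.992, 0.0, -0.0]
force: [0.4, 0.2, -0.6]
opening: 0.333
finger_force: 39.7
```

```bash
python3 - <<'E'
from h import *
s,f=wrist();print(s["tool_pos"],s["opening"],s["finger_force"])
for c,a,bb,_ in blobs(f["frame"],*COL["yellow"],150):print(c.round(1),bb,plane(bb[:2]+bb[2:]/2,f,.006)[:2])
g=grab_frame("top");
for k in COL:
  for c,a,bb,_ in blobs(g["frame"],*COL[k]):print(k,c.round(1),bb,plane(c,g,.066)[:2])
E
```

```text
[0.43066199 0.01010171 0.13799963] 0.33282233985088844 39.71337676048279
[422.7  95.3] [393  69  60  54] [0.40047405 0.17323213]
[255.9 172.4] [223 140  67  65] [0.43035782 0.01029216]
[359.  242.2] [335 219  49  48] [0.52959406 0.0935617 ]
[257.4 272.6] [224 236  68  74] [ 0.5365335  -0.01632715]
yellow [211.3 224.4] [206 218  11  14] [0.39787309 0.15861914]
blue [202.4 165.2] [194 157  18  17] [0.58121859 0.18341223]
blue [138.  199.3] [125 186  27  27] [0.48129716 0.38329112]
green [382.3 195.9] [369 183  28  27] [ 0.46906268 -0.3638525 ]
green [195.3 191.5] [187 184  17  16] [0.50018158 0.20642322]
```

carry_out(
  plan="1 0 0 0.25 0; 1 0 0 0.25 0; 1 0 0 0.25 0; 1 0 0 0.15 0; 1 0 0 0.1 0; 1 0 0 0.05 0; 1 0 0 0 0; 1 0 0 0 0",
)

```text
time_s: 14.85
tool_pos: [0.4315, 0.0098, -0.0185]
ee_rot: [0.129, 0.992, 0.0, 0.0]
force: [0.1, -0.9, -1.1]
opening: 0.335
finger_force: 39.7
```

carry_out(
  plan="1 0 0 0.01 0; 1 0 0 0 0; 1 0 0 0 0",
)

```text
time_s: 15.15
tool_pos: [0.4313, 0.0095, -0.0201]
ee_rot: [0.13, 0.992, -0.0, 0.0]
force: [0.2, 0.0, -1.3]
opening: 0.335
finger_force: 39.7
```

carry_out(
  plan="1 0 0 0.01 0; 1 0 0 0 0; 1 0 0 0 0",
)

```text
time_s: 15.45
tool_pos: [0.4309, 0.0096, -0.0221]
ee_rot: [0.13, 0.992, -0.0, -0.0]
force: [-0.1, -0.2, -0.9]
opening: 0.331
finger_force: 39.7
```

carry_out(
  plan="1 0 0 0.007 0; 1 0 0 0 0; 1 0 0 0 0",
)

```text
time_s: 15.75
tool_pos: [0.4309, 0.0096, -0.0231]
ee_rot: [0.13, 0.992, -0.0, -0.0]
force: [0.2, -0.4, -1.5]
opening: 0.333
finger_force: 39.7
```

carry_out(
  plan="1 0 0 0.007 0; 1 0 0 0 0; 1 0 0 0 0",
)

```text
time_s: 16.05
tool_pos: [0.4311, 0.0096, -0.0236]
ee_rot: [0.13, 0.992, -0.0, 0.0]
force: [-3.0, -0.3, 12.6]
opening: 0.331
finger_force: 41.0
```

Yellow touched the dish floor at the predicted height, so I'm releasing it and moving over the green fitting.

carry_out(
  plan="0.2 0 0 0 0; -0.2 0 0 0 0; -1 0 0 0 0; -1 0 0 0 0; -1 0 0 -0.1 0; -1 0 0 -0.3 0; -1 0 0 -0.3 0; -1 0 0 -0.3 0",
)

```text
time_s: 16.85
tool_pos: [0.4304, 0.0097, 0.1275]
ee_rot: [0.13, 0.992, 0.0, -0.0]
force: [1.6, -0.3, -1.3]
opening: 1.002
finger_force: 0.0
```

carry_out(
  plan="-1 -0.01 0.15 -0.1 0; -1 -0.02 0.3 0 0; -1 -0.02 0.3 0 0; -1 -0.03 0.3 0 0; -1 -0.02 0.25 0 0; -1 -0.01 0.08 0 0; -1 0 0 0 0; -1 0 0 0 0",
)

```text
time_s: 17.65
tool_pos: [0.4994, 0.2046, 0.1405]
ee_rot: [0.129, 0.992, -0.0, -0.001]
force: [0.7, -0.5, 0.5]
opening: 0.998
finger_force: 0.0
```

```bash
cat >> h.py <<'E'
def topmeas(s,f,k,z,amin=400):
    for c,a,bb,m in blobs(f["frame"],*COL[k],amin):
        cn,_=cv2.findContours(m.astype(np.uint8),0,1)
        e=cv2.minEnclosingCircle(max(cn,key=len)); w=plane(e[0],f,z)
        print(k,c.round(1),np.round(e[0],1),round(e[1],1),w[:2].round(4),"tool shift",totool(s,w-s["tool_pos"])[:2].round(3))
E
python3 - <<'E'
from h import *
s,f=wrist("w5");print(s["tool_pos"],s["opening"])
topmeas(s,f,"green",.066);topmeas(s,f,"blue",.066);topmeas(s,f,"yellow",.033)
g=grab_frame("top")
for k in COL:
  for c,a,bb,_ in blobs(g["frame"],*COL[k]):print(k,c.round(1),bb,plane(c,g,.066 if k!="yellow" else .033)[:2])
E
```

```text
[0.49940316 0.20464666 0.14048893] 0.9980875297277295
green [259.5 186.1] [259.4 186.1] 34.1 [0.4968 0.2079] tool shift [0.022 0.017]
blue [464.  102.2] [464.5 102.5] 53.9 [0.4737 0.3701] tool shift [0.449 1.023]
blue [257.9 278.8] [257.9 279.2] 31.4 [0.5778 0.1851] tool shift [-0.539  0.009]
yellow [170.4  73.9] [169.5  74.5] 29.8 [0.396 0.159] tool shift [ 0.587 -0.47 ]
yellow [ 40.8 155.1] [ 41.8 155. ] 37.1 [0.4301 0.0293] tool shift [ 0.146 -1.247]
yellow [138.5 224.8] [138.2 224.5] 25.4 [0.5131 0.0871] tool shift [-0.29  -0.733]
yellow [234.6 186.6] [228 180  14  15] [0.51571412 0.0876369 ]
yellow [260.5 212.5] [251 203  20  20] [0.43131856 0.00835029]
yellow [212.6 224.5] [206 218  14  14] [0.3982719  0.15900165]
blue [202.4 165. ] [194 157  18  17] [0.58208773 0.18340142]
green [382.4 196. ] [369 183  28  27] [ 0.46878573 -0.36388079]
green [195.5 195.4] [188 192  16   8] [0.48787684 0.20577086]
```

View pics/w5.png

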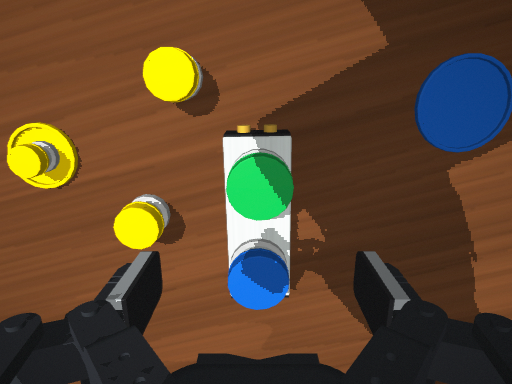

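The wrist view shows yellow standing upright in its dish at (35,158), with green bare at (259,186). Small correction, then descend and grip green.

carry_out(
  plan="-1 0.01 0.015 0.25 0; -1 0 0 0.25 0; -1 0 0 0.2 0; -1 0 0 0.15 0; -1 0 0 0.07 0; -1 0 0 0 0; -1 0 0 0 0",
)

```text
time_s: 18.45
tool_pos: [0.4999, 0.2077, 0.0039]
ee_rot: [0.13, 0.992, 0.0, 0.001]
force: [1.4, -0.0, 0.9]
opening: 1.003
finger_force: 0.0
```

carry_out(
  plan="1 0 0 0 0; 1 0 0 0 0; 1 0 0 0 0; 1 0 0 0 0; 1 0 0 0 0; 1 0 0 0 0; 1 0 0 0 0",
  force=50,
)

```text
time_s: 19.15
tool_pos: [0.5, 0.2081, 0.0042]
ee_rot: [0.13, 0.992, 0.0, 0.001]
force: [-1.5, -2.3, 9.1]
opening: 0.618
finger_force: 50.7
```

carry_out(
  plan="1 0 0 -0.1 0; 1 0 0 -0.2 0; 1 0 0 -0.25 0; 1 0 0 -0.25 0; 1 0 0 -0.2 0; 1 0 0 0 0; 1 -0.03 -0.14 0 0; 1 -0.06 -0.277 0 0",
)

```text
time_s: 19.95
tool_pos: [0.4959, 0.1451, 0.1523]
ee_rot: [0.128, 0.992, 0.0, 0.0]
force: [0.4, -0.4, -1.9]
opening: 0.614
finger_force: 53.1
```

carry_out(
  plan="1 -0.06 -0.277 0 0; 1 -0.06 -0.277 0 0; 1 -0.06 -0.277 0 0; 1 -0.06 -0.277 0 0; 1 -0.06 -0.277 0 0; 1 -0.06 -0.277 0 0; 1 -0.06 -0.277 0 0; 1 -0.06 -0.277 0 0",
)

```text
time_s: 20.75
tool_pos: [0.4795, -0.1971, 0.1521]
ee_rot: [0.13, 0.992, 0.0, -0.0]
force: [1.3, -0.3, -1.8]
opening: 0.619
finger_force: 53.1
```

carry_out(
  plan="1 -0.06 -0.277 0 0; 1 -0.06 -0.277 0 0; 1 -0.06 -0.277 0 0; 1 -0.06 -0.277 0 0; 1 -0.02 -0.096 0 0; 1 0 0 0 0; 1 0 0 0 0; 1 0 0 0 0",
)

```text
time_s: 21.55
tool_pos: [0.4717, -0.3785, 0.1526]
ee_rot: [0.129, 0.992, 0.0, -0.0]
force: [-1.0, 0.4, -1.7]
opening: 0.616
finger_force: 53.3
```

```bash
python3 - <<'E'
from h import *
s,f=wrist();print(s["tool_pos"],s["ee_rot"],s["opening"],s["finger_force"])
topmeas(s,f,"green",.006)
g=grab_frame("top")
for k in COL:
  for c,a,bb,_ in blobs(g["frame"],*COL[k]):print(k,c.round(1),bb,plane(c,g,.066 if k!="yellow" else .033)[:2])
E
```

```text
[ 0.47167729 -0.37851808  0.15259019] [ 1.28897287e-01  9.91657772e-01  4.89013880e-04 -3.36836982e-04] 0.6159771525609326 53.256738781929016
green [251.8 166.3] [252.  169.6] 43.5 [ 0.4708 -0.3828] tool shift [-0.002 -0.03 ]
green [257.4 277.9] [257.7 279.6] 67.5 [ 0.594  -0.4094] tool shift [-0.842  0.009]
green [ 26.8 324.9] [ 22.  327.5] 34.0 [ 0.585 -0.693] tool shift [-1.267 -1.834]
yellow [234.7 186.7] [228 180  14  15] [0.51524025 0.08720964]
yellow [260.5 212.6] [251 203  20  20] [0.43109021 0.00827701]
yellow [212.6 224.7] [206 218  14  14] [0.3978453 0.1589065]
blue [202.4 165.2] [194 157  18  17] [0.58142856 0.1833679 ]
blue [137.9 199.1] [125 186  27  27] [0.48194912 0.38356065]
green [381.2 196.6] [369 183  27  27] [ 0.46722782 -0.36039043]
green [402.9 194.3] [395 190  17  10] [ 0.47208568 -0.42634402]
```

carry_out(
  plan="1 0 -0.025 0.2 0; 1 0 0 0.25 0; 1 0 0 0.25 0; 1 0 0 0.25 0; 1 0 0 0.12 0; 1 0 0 0.08 0; 1 0 0 0 0; 1 0 0 0 0",
)

```text
time_s: 22.45
tool_pos: [0.4714, -0.3841, -0.0186]
ee_rot: [0.129, 0.992, -0.0, 0.001]
force: [0.2, -0.1, -1.6]
opening: 0.61
finger_force: 53.3
```

carry_out(
  plan="1 0 0 0.01 0; 1 0 0 0 0; 1 0 0 0 0",
)

```text
time_s: 22.75
tool_pos: [0.471, -0.3842, -0.0204]
ee_rot: [0.13, 0.992, -0.0, 0.0]
force: [0.3, -0.5, -2.6]
opening: 0.616
finger_force: 53.3
```

carry_out(
  plan="1 0 0 0.008 0; 1 0 0 0 0; 1 0 0 0 0",
)

```text
time_s: 23.05
tool_pos: [0.4706, -0.3838, -0.0224]
ee_rot: [0.13, 0.992, 0.0, -0.0]
force: [-0.1, -0.2, -2.6]
opening: 0.614
finger_force: 53.3
```

carry_out(
  plan="1 0 0 0.007 0; 1 0 0 0 0; 1 0 0 0 0",
)

```text
time_s: 23.35
tool_pos: [0.4706, -0.3838, -0.0235]
ee_rot: [0.13, 0.992, 0.0, -0.0]
force: [0.2, -0.3, -1.1]
opening: 0.614
finger_force: 53.3
```

carry_out(
  plan="1 0 0 0.006 0; 1 0 0 0 0; 1 0 0 0 0",
)

```text
time_s: 23.65
tool_pos: [0.4707, -0.3839, -0.0243]
ee_rot: [0.13, 0.992, 0.0, -0.0]
force: [0.1, 0.8, -1.4]
opening: 0.611
finger_force: 53.3
```

carry_out(
  plan="1 0 0 0.004 0; 1 0 0 0 0; 1 0 0 0 0",
)

```text
time_s: 23.95
tool_pos: [0.4707, -0.3839, -0.0247]
ee_rot: [0.13, 0.992, -0.0, 0.0]
force: [-1.2, 0.3, 0.4]
opening: 0.614
finger_force: 53.5
```

carry_out(
  plan="0 0 0 0 0; -1 0 0 0 0; -1 0 0 0 0; -1 0 0 -0.1 0; -1 0 0 -0.3 0; -1 0 0 -0.3 0; -1 0 0 -0.3 0; -1 0 0 -0.2 0",
)

```text
time_s: 24.75
tool_pos: [0.4715, -0.3846, 0.1587]
ee_rot: [0.13, 0.992, -0.001, 0.001]
force: [0.2, -0.6, -0.4]
opening: 1.001
finger_force: 0.0
```

carry_out(
  plan="-1 0.007 0.105 0 0; -1 0.02 0.28 0 0; -1 0.02 0.28 0 0; -1 0.02 0.28 0 0; -1 0.02 0.28 0 0; -1 0.02 0.28 0 0; -1 0.02 0.28 0 0; -1 0.02 0.28 0 0",
)

```text
time_s: 25.55
tool_pos: [0.5286, -0.0767, 0.1545]
ee_rot: [0.13, 0.992, 0.0, -0.0]
force: [0.3, -1.0, 0.8]
opening: 1.001
finger_force: 0.0
```

carry_out(
  plan="-1 0.02 0.28 0 0; -1 0.02 0.28 0 0; -1 0.02 0.28 0 0; -1 0.02 0.28 0 0; -1 0.02 0.28 0 0; -1 0.02 0.28 0 0; -1 0.007 0.105 0 0; -1 0 0 0 0",
)

```text
time_s: 26.35
tool_pos: [0.5788, 0.1869, 0.1541]
ee_rot: [0.128, 0.992, -0.0, -0.0]
force: [-0.2, -0.8, 0.2]
opening: 1.004
finger_force: 0.0
```

```bash
python3 - <<'E'
from h import *
g=grab_frame("top")
for k in COL:
  for c,a,bb,_ in blobs(g["frame"],*COL[k]):print(k,c.round(1),bb,plane(c,g,.066 if k!="yellow" else .033)[:2])
s,f=wrist("w6");print(s["tool_pos"],s["opening"])
topmeas(s,f,"blue",.067)
i=g["frame"][170:225,355:410];j=g["frame"][140:215,170:245]
cv2.imwrite("pics/t6.png",np.hstack([cv2.resize(x[:,:,::-1],(390,390),interpolation=2) for x in(i,j)]))
E
```

```text
yellow [234.5 186.6] [228 180  14  15] [0.51577031 0.08776807]
yellow [260.4 212.6] [251 203  20  20] [0.43119647 0.00839189]
yellow [212.8 224.5] [206 218  14  14] [0.39838098 0.15824888]
blue [201.9 166.5] [194 160  18  14] [0.5771602 0.1850616]
green [382.9 195.7] [369 183  28  27] [ 0.46955981 -0.3656449 ]
[0.57869604 0.18531781 0.15430109] 1.0036425751633995
blue [465.   26.9] [466.   17.3] 48.2 [0.4953 0.3637] tool shift [0.841 1.009]
blue [256.1 185.9] [256.  186.1] 32.6 [0.579  0.1849] tool shift [-0.003 -0.001]
```

View pics/t6.png

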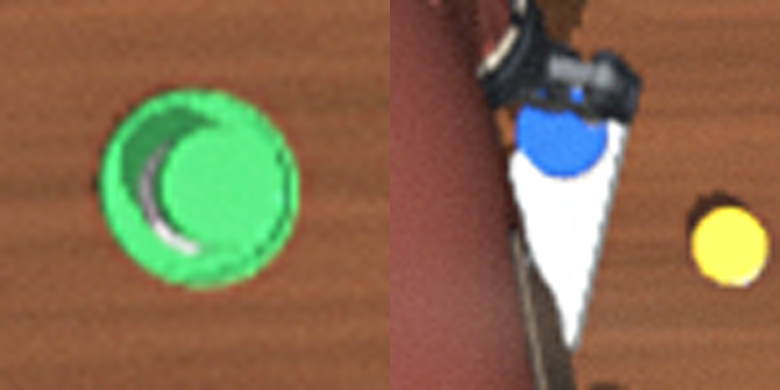

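Green stands in its dish: after the height correction, its cap at about (386,196) comes to y ≈ −0.383, near the centre. The tool is aligned over blue to within 1 mm.

carry_out(
  plan="-1 0 0 0.25 0; -1 0 0 0.25 0; -1 0 0 0.25 0; -1 0 0 0.17 0; -1 0 0 0.08 0; -1 0 0 0 0; -1 0 0 0 0",
)

```text
time_s: 27.15
tool_pos: [0.5802, 0.1843, 0.0063]
ee_rot: [0.13, 0.992, 0.0, 0.001]
force: [-0.1, -0.8, 0.8]
opening: 1.002
finger_force: 0.0
```

carry_out(
  plan="1 0 0 0 0; 1 0 0 0 0; 1 0 0 0 0; 1 0 0 0 0; 1 0 0 0 0; 1 0 0 0 0; 1 0 0 0 0",
  force=50,
)

```text
time_s: 27.85
tool_pos: [0.5803, 0.1849, 0.0067]
ee_rot: [0.129, 0.992, 0.0, 0.001]
force: [-2.6, -1.3, 8.1]
opening: 0.613
finger_force: 51.2
```

carry_out(
  plan="1 0 0 -0.1 0; 1 0 0 -0.2 0; 1 0 0 -0.25 0; 1 0 0 -0.25 0; 1 0 0 -0.2 0; 1 0 0 0 0; 1 0.07 0.088 0 0; 1 0.14 0.18 0 0",
)

```text
time_s: 28.65
tool_pos: [0.5588, 0.231, 0.154]
ee_rot: [0.131, 0.991, -0.0, -0.001]
force: [0.1, 0.7, -2.1]
opening: 0.616
finger_force: 53.1
```

carry_out(
  plan="1 0.14 0.18 0 0; 1 0.14 0.18 0 0; 1 0.14 0.18 0 0; 1 0.14 0.18 0 0; 1 0.14 0.18 0 0; 1 0.07 0.088 0 0; 1 0 0 0 0; 1 0 0 0 0",
)

```text
time_s: 29.45
tool_pos: [0.485, 0.4043, 0.1542]
ee_rot: [0.129, 0.992, -0.001, -0.0]
force: [-0.1, 0.2, -1.6]
opening: 0.618
finger_force: 53.1
```

```bash
python3 - <<'E'
from h import *
s,f=wrist();print(s["tool_pos"],s["opening"],s["finger_force"])
topmeas(s,f,"blue",.006)
E
```

```text
[0.48504151 0.40431337 0.15415201] 0.6175562343525346 53.09487462043762
blue [257.7 166.1] [257.6 169. ] 43.2 [0.4853 0.4052] tool shift [-0.001  0.008]
blue [257.4 278.6] [257.5 280.4] 66.1 [0.6092 0.3723] tool shift [-0.855  0.007]
```

carry_out(
  plan="1 0 0 0.2 0; 1 0 0 0.25 0; 1 0 0 0.25 0; 1 0 0 0.25 0; 1 0 0 0.12 0; 1 0 0 0.08 0; 1 0 0 0 0; 1 0 0 0 0",
)

```text
time_s: 30.3
tool_pos: [0.4866, 0.4046, -0.0165]
ee_rot: [0.13, 0.992, 0.0, 0.0]
force: [0.5, -0.4, -1.6]
opening: 0.614
finger_force: 53.1
```

carry_out(
  plan="1 0 0 0.015 0; 1 0 0 0 0; 1 0 0 0 0; 1 0 0 0 0",
)

```text
time_s: 30.7
tool_pos: [0.4858, 0.4049, -0.0192]
ee_rot: [0.129, 0.992, 0.0, 0.0]
force: [-0.3, -0.2, -2.6]
opening: 0.618
finger_force: 53.1
```

carry_out(
  plan="1 0 0 0.007 0; 1 0 0 0 0; 1 0 0 0 0",
)

```text
time_s: 31.0
tool_pos: [0.4856, 0.4046, -0.0207]
ee_rot: [0.13, 0.992, -0.0, -0.0]
force: [-0.1, -0.1, -2.2]
opening: 0.614
finger_force: 53.1
```

carry_out(
  plan="1 0 0 0.007 0; 1 0 0 0 0; 1 0 0 0 0",
)

```text
time_s: 31.3
tool_pos: [0.4856, 0.4046, -0.0218]
ee_rot: [0.13, 0.992, -0.0, -0.0]
force: [0.4, -0.9, -1.7]
opening: 0.614
finger_force: 53.1
```

carry_out(
  plan="1 0 0 0.006 0; 1 0 0 0 0; 1 0 0 0 0",
)

```text
time_s: 31.6
tool_pos: [0.4857, 0.4047, -0.0222]
ee_rot: [0.13, 0.992, 0.0, 0.0]
force: [-2.3, -2.3, 4.6]
opening: 0.614
finger_force: 53.6
```

carry_out(
  plan="0 0 0 0 0; -1 0 0 0 0; -1 0 0 0 0; -1 0 0 -0.1 0; -1 0 0 -0.3 0; -1 0 0 -0.3 0; -1 0 0 -0.3 0; -1 0 0 -0.2 0",
)

```text
time_s: 32.4
tool_pos: [0.4866, 0.4053, 0.1608]
ee_rot: [0.13, 0.992, 0.001, 0.001]
force: [0.0, 0.7, -0.6]
opening: 1.004
finger_force: 0.0
```

carry_out(
  plan="-1 -0.05 -0.103 0 0; -1 -0.14 -0.25 0 0; -1 -0.14 -0.25 0 0; -1 -0.14 -0.25 0 0; -1 -0.14 -0.25 0 0; -1 -0.09 -0.15 0 0; -1 0 0 0 0; -1 0 0 0 0",
)

```text
time_s: 33.2
tool_pos: [0.5386, 0.1955, 0.1567]
ee_rot: [0.13, 0.991, -0.0, -0.0]
force: [1.0, -0.3, 0.1]
opening: 0.998
finger_force: 0.0
```

```bash
cat >> h.py <<'E'
def boxmeas(f,z=.032):
    b=max(blobs(f["frame"],(0,0,140),(179,60,255),1000),key=lambda b:b[1])
    cn,_=cv2.findContours(b[3].astype(np.uint8),0,1);P=max(cn,key=len)[:,0]
    w=np.array([plane(p,f,z)[:2] for p in P],np.float32);r=cv2.minAreaRect(w)
    return b[2],r,cv2.boxPoints(r)
E
python3 - <<'E'
from h import *
s,f=wrist("w7");print(s["tool_pos"]);b,r,p=boxmeas(f);print(b,r,p.round(4).tolist())
print(totool(s,np.append(r[0],0)-s["tool_pos"])[:2])
topmeas(s,f,"blue",.039)
E
```

```text
[0.53862847 0.19545319 0.15670071]
[222  88  67 165] ((0.5396231412887573, 0.1955401748418808), (0.059144698083400726, 0.1586020290851593), 76.08488464355469) [[0.4555000066757202, 0.1859000027179718], [0.609499990940094, 0.1477999985218048], [0.6237000226974487, 0.20520000159740448], [0.4697999954223633, 0.24330000579357147]]
[-0.00721173  0.00241992]
blue [463.3  55.9] [464.7  59.7] 55.6 [0.4866 0.3889] tool shift [0.668 1.156]
```

View pics/w7.png

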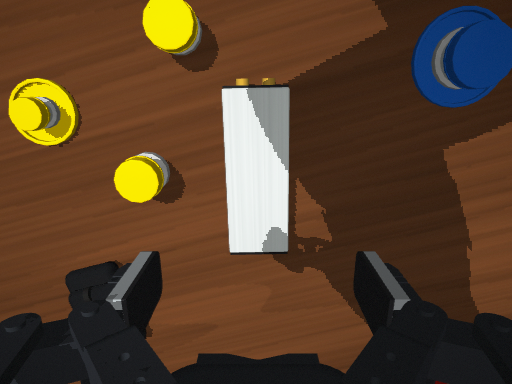

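All three fittings are in their dishes and the box is bare, at (0.5396, 0.1955) and −13.9°, which lines up with the fingers.

carry_out(
  plan="-1 -0.007 0.002 0.25 0; -1 0 0 0.25 0; -1 0 0 0.25 0; -1 0 0 0.25 0; -1 0 0 0.15 0; -1 0 0 0.095 0; -1 0 0 0 0; -1 0 0 0 0",
)

```text
time_s: 34.05
tool_pos: [0.5396, 0.197, -0.0293]
ee_rot: [0.129, 0.992, -0.0, -0.0]
force: [0.7, 0.0, 0.8]
opening: 0.999
finger_force: 0.0
```

carry_out(
  plan="1 0 0 0 0; 1 0 0 0 0; 1 0 0 0 0; 1 0 0 0 0; 1 0 0 0 0; 1 0 0 0 0; 1 0 0 0 0",
  force=80,
)

```text
time_s: 34.75
tool_pos: [0.5408, 0.1964, -0.0279]
ee_rot: [0.129, 0.992, 0.0, 0.001]
force: [-1.6, 0.0, 7.0]
opening: 0.684
finger_force: 86.8
```

carry_out(
  plan="1 0 0 -0.1 0; 1 0 0 -0.2 0; 1 0 0 -0.2 0; 1 0 0 -0.2 0; 1 0 0 -0.1 0; 1 0 0 0 0; 1 -0.035 -0.118 0 0; 1 -0.072 -0.243 0 0",
)

```text
time_s: 35.55
tool_pos: [0.5407, 0.1408, 0.0896]
ee_rot: [0.128, 0.992, 0.0, -0.001]
force: [0.5, -0.9, -3.0]
opening: 0.682
finger_force: 87.7
```

carry_out(
  plan="1 -0.072 -0.243 0 0; 1 -0.072 -0.243 0 0; 1 -0.072 -0.243 0 0; 1 -0.072 -0.243 0 0; 1 -0.072 -0.243 0 0; 1 -0.072 -0.243 0 0; 1 -0.072 -0.243 0 0; 1 -0.072 -0.243 0 0",
)

```text
time_s: 36.35
tool_pos: [0.5491, -0.1656, 0.0893]
ee_rot: [0.13, 0.992, 0.0, -0.001]
force: [0.7, 0.0, -4.2]
opening: 0.683
finger_force: 87.7
```

carry_out(
  plan="1 -0.072 -0.243 0 0; 1 -0.035 -0.118 0 0; 1 0 0 0 -0.056; 1 0 0 0 -0.056; 1 0 0 0 -0.055; 1 0 0 0 -0.055; 1 0 0 0 0; 1 0 0 0 0",
)

```text
time_s: 37.15
tool_pos: [0.5513, -0.2203, 0.0899]
ee_rot: [-0.101, 0.995, 0.0, -0.0]
force: [0.2, 0.8, -4.0]
opening: 0.685
finger_force: 87.7
```

```bash
python3 - <<'E'
from h import *
s,f=wrist("w8");print(s["tool_pos"],s["opening"],s["finger_force"])
R=Ro.from_quat(s["ee_rot"]).as_matrix();print("tool x angle",np.degrees(np.arctan2(-R[1,0],-R[0,0])))
g=grab_frame("top");b=max(blobs(np.ascontiguousarray(g["frame"][130:215,300:360]),(0,0,90),(179,50,235)),key=lambda b:b[1]);print(b[2])
E
```

```text
[ 0.55129451 -0.2203097   0.08991853] 0.6853417966212711 87.72498965263367
tool x angle 11.57655556965615
[10  7 33 44]
```

View pics/w8.png

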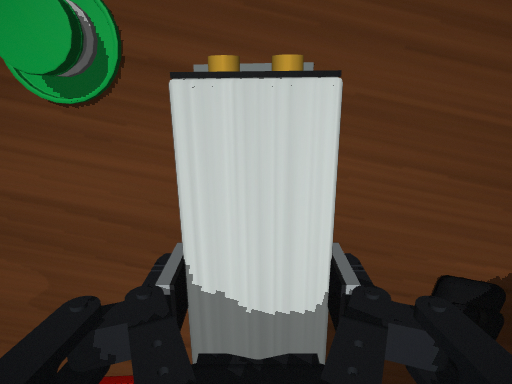

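The wrist view shows the box gripped squarely (columns 170–340), with the end of the mat behind it centred at column 253. Lowering it.

carry_out(
  plan="1 -0.007 0 0.1 -0.01; 1 0 0 0.2 0; 1 0 0 0.2 0; 1 0 0 0.15 0; 1 0 0 0.08 0; 1 0 0 0 0; 1 0 0 0 0; 1 0 0 0 0",
)

```text
time_s: 38.05
tool_pos: [0.5538, -0.2212, -0.0175]
ee_rot: [-0.113, 0.994, -0.001, 0.001]
force: [0.6, -0.1, -3.7]
opening: 0.679
finger_force: 87.6
```

carry_out(
  plan="1 0 0 0.01 0; 1 0 0 0 0; 1 0 0 0 0",
)

```text
time_s: 38.35
tool_pos: [0.5529, -0.2208, -0.0201]
ee_rot: [-0.113, 0.994, -0.0, 0.0]
force: [-0.5, -0.1, -3.4]
opening: 0.682
finger_force: 87.6
```

carry_out(
  plan="1 0 0 0.008 0; 1 0 0 0 0; 1 0 0 0 0",
)

```text
time_s: 38.65
tool_pos: [0.5527, -0.2206, -0.0216]
ee_rot: [-0.113, 0.994, 0.0, -0.0]
force: [-0.0, 0.2, -4.2]
opening: 0.681
finger_force: 87.6
```

carry_out(
  plan="1 0 0 0.01 0; 1 0 0 0 0; 1 0 0 0 0",
)

```text
time_s: 38.95
tool_pos: [0.5527, -0.2206, -0.0232]
ee_rot: [-0.113, 0.994, 0.0, -0.0]
force: [0.4, -0.2, -4.3]
opening: 0.685
finger_force: 87.6
```

carry_out(
  plan="1 0 0 0.008 0; 1 0 0 0 0; 1 0 0 0 0",
)

```text
time_s: 39.25
tool_pos: [0.5527, -0.2206, -0.0243]
ee_rot: [-0.113, 0.994, 0.0, -0.0]
force: [0.2, 0.1, -4.1]
opening: 0.682
finger_force: 87.6
```

carry_out(
  plan="1 0 0 0.007 0; 1 0 0 0 0; 1 0 0 0 0",
)

```text
time_s: 39.55
tool_pos: [0.5529, -0.2207, -0.0248]
ee_rot: [-0.113, 0.994, -0.0, 0.0]
force: [-1.7, 0.8, 4.8]
opening: 0.68
finger_force: 88.7
```

carry_out(
  plan="0 0 0 0 0; -1 0 0 0 0; -1 0 0 0 0; -1 0 0 -0.1 0; -1 0 0 -0.3 0; -1 0 0 -0.3 0; -1 0 0 -0.3 0; -1 0 0 -0.2 0",
)

```text
time_s: 40.35
tool_pos: [0.5539, -0.2212, 0.1581]
ee_rot: [-0.113, 0.994, -0.001, 0.002]
force: [-0.1, -0.9, -0.2]
opening: 1.005
finger_force: 0.0
```

carry_out(
  plan="-1 0.3 0 -0.1 0; -1 0.3 0 -0.1 0; -1 0.3 0 0 0; -1 0.3 0 0 0; -1 0 0 0 0; -1 0 0 0 0; -1 0 0 0 0",
)

```text
time_s: 41.05
tool_pos: [0.3783, -0.2613, 0.1848]
ee_rot: [-0.113, 0.994, -0.0, 0.0]
force: [0.3, -0.0, -0.0]
opening: 1.002
finger_force: 0.0
```

```bash
python3 - <<'E'
from h import *
s=read_state();print(s["tool_pos"],s["qvel"].round(3),s["force"].round(1))
g=grab_frame("top");h=grab_frame("side")
x0,y0,x1,y1=300,130,360,215
for nm,lo,hi,z in(("mat+box",(0,0,80),(179,60,255),.003),("box",(0,0,190),(179,60,255),.035)):
    b=max(blobs(np.ascontiguousarray(g["frame"][y0:y1,x0:x1]),lo,hi),key=lambda b:b[1])
    cn,_=cv2.findContours(b[3].astype(np.uint8),0,1);P=max(cn,key=len)[:,0]+[x0,y0]
    print(nm,cv2.minAreaRect(np.array([plane(p,g,z)[:2] for p in P],np.float32)))
A=cv2.resize(g["frame"][120:250,110:420][:,:,::-1],(775,325),interpolation=2)
B=cv2.resize(h["frame"][110:390,160:400][:,:,::-1],(300,342),interpolation=2)[:270]
B=h["frame"][120:384,150:380][:,:,::-1]
c=np.zeros((325+264,775,3),np.uint8);c[:325]=A;c[325:,:230]=B
z=cv2.resize(h["frame"][125:180,235:345][:,:,::-1],(528,264),interpolation=2);c[325:,240:768]=z
cv2.imwrite("pics/end.png",c)
E
```

```text
[ 0.37829262 -0.26125435  0.18482803] [ 0.012  0.012  0.006  0.001 -0.001 -0.001] [ 0.3 -0.  -0. ]
mat+box ((0.552831768989563, -0.22086262702941895), (0.19231094419956207, 0.09211382269859314), 12.64722728729248)
box ((0.5470252633094788, -0.21573084592819214), (0.1783573478460312, 0.08451859652996063), 12.642959594726562)
```

View pics/end.png

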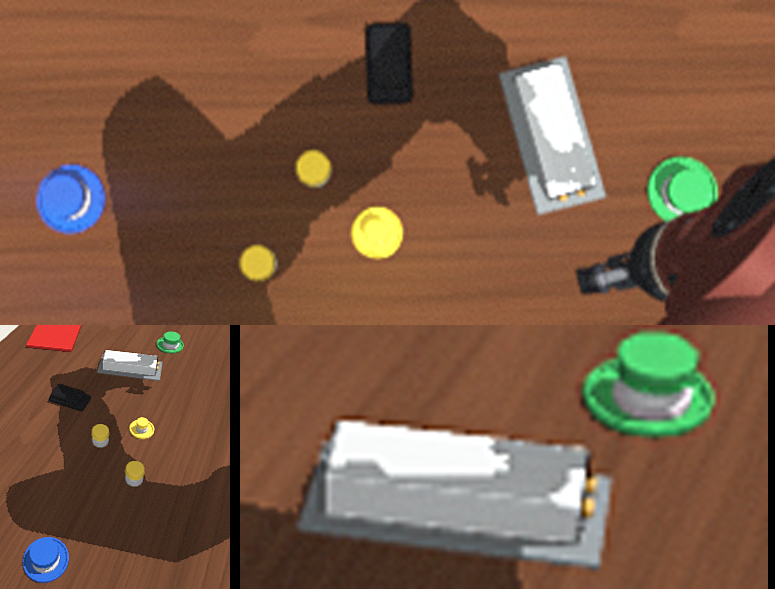

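Everything is in place: each fitting stands upright in its own dish, the box is square on the mat, the mouse hasn't moved, and the arm is clear.

```bash
python3 -c "
from station import *
print(sign_off())"
```

```text
the job is handed in; nothing more can be done
None
```

I handed the job in at about 41 s. In the last camera views each fitting stands upright in the dish of its colour, the bare box sits centred and square on the mat, and the mouse is where it was; no verdict came back.

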